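# Lock the tilting table and hold the level flush on its slope

### The arm

A 6-joint arm with a two-finger parallel gripper is mounted at the origin on the work surface. World frame = base frame: x ahead of the robot, y to its left, z up, the work surface at z = 0. Lengths are in m, angles in rad, forces in N, time in s.
With the tool pointing down it reaches from about 0.35 to 0.85 m from the base axis. Payload 8.1 kg.
Tool frame: the origin (TCP) lies between the finger pads; the fingertips stand 11 mm ahead of it and the grasp point (between the pads) lies 8 mm behind it (robot.tips_ahead is the distance from the TCP to the fingertips, in m); z points along the fingers, y is the line along which they close (so a half turn about z gives the same grasp; the last joint's range is limited). The gripper opens to 93 mm and grips with 3 to 60 N. Pads are 15 mm wide; open, the fingers measure 128 mm over their backs; the gripper's body (75 mm by 188 mm) begins 65 mm behind the grasp point.
Start: joints at [1.102, 0.13, 1.488, -0, 1.523, -0.085], TCP at [0.225, 0.556, 0.23] pointing down, gripper open.
Joint ranges: [-2.96, 2.96], [-0.89, 2.26], [0.02, 2.5], [-1.34, 4.48], [0, 2.73], [-2.66, 2.66]. Speed limits (rad/s): [2.39, 2.39, 2.79, 3.14, 3.14, 3.14].

### API

Orientations are given as a rotation vector (axis times angle).
In Python, from plant import robot gives the robot as it stands. The module is installed in compiled form; this text tells all that it offers.
- The arm moves only by the tool move_arm, never from a script. Its argument "deltas" is one flat list of numbers, 7 for each row, row after row: the shift along the tool's x, y, z in m, then the turn, a rotation vector about the tool's x, y, z in rad, then the opening, from 0 (shut) to 1 (fully open). A call has 1 to 12 rows; each row is the pose to reach, as a shift and turn from the pose commanded when the call began, along the tool's axes at that moment; what a row does not reach only later rows make up. A row lasts 1/8 s, in which the tool goes at most 62.5 mm and 10.7 degrees, less where a joint would pass 70% of its speed; a pose out of reach is approached as far as the arm can. A call with a gripper value outside its range is refused whole. The fingers move at their own pace and stop on an object; "squeeze" is the grip in N (left out, the last holds). Time passes only in rows, so rows that repeat a pose let the fingers close. It gives the time, the measured TCP pose, the force, the opening and the grip force at its end, in the units of the state.
- robot.read_state(): the state, without advancing time (a new reading comes with each control period).
- robot.read_camera(name): name is "side" or "top"; returns (picture, depth): 480x640x3 uint8, red, green, blue; 480x640 float32, m along the optical axis (not along the pixel's ray), 0 where there is no reading.
- robot.camera_model(name): a dict with "K" (3x3 intrinsics, pixels), "k1" (the pictures are not rectified: a ray, as slopes to the right and down, at radius r is drawn at 1 + k1 r^2 times it, then the intrinsics apply), "R" (3x3) and "t" (3): a world point X has camera coordinates R X + t. Camera axes: x right, y down, z forward; pixel columns grow to the right and rows downward; lengths in m; the calibration is good to about 2 mm. A picture is of the moment at which its call begins. camera_model takes no time and is no camera call.
- robot.close_job(): hands the job in; it is judged then, once.
Trained networks look in the newest picture that a camera, given by its name, has taken for a name from the list of things; names that differ only in an ending like _2 or _b are one class to them, and where a whole thing is asked for, a point or a joint stands for the part that bears it (a point fixed in the world has none). Each returns a list of dicts, best first, with "confidence" (0 to 1); they miss things now and then, are a little off and sometimes report something else, mostly with a low value. They report only what shows in the picture. A call takes as long as a camera call. They do not tell look-alikes from the thing itself.
- robot.recognise(camera, label): "uv" ([column, row] in pixels, amid what is visible of it).
The state is a dict: "t": time; "q": joint angles; "dq": joint speeds; "joint_torque": joint torques, N m; "tool_pos": TCP position; "orientation": TCP orientation; "force": force on the tool from outside, world axes, zero at the start; "wrist_torque": the same for the moment, N m; "opening": finger opening in m; "gripper_force": force on a finger pad.
Only numpy, scipy, OpenCV 4.12 (cv2) and the standard library are available. Lean on these libraries where they do the work, as an engineer would, in place of code of your own. Each camera call takes 0.05 s, during which the arm holds its last target. There are 200 camera calls.

### The job

The small tilting table is set at its drilling angle but not yet locked: swing its red-ball clamp lever fully down to lock it, without shifting the angle. Then pick up the yellow digital level and lay it lengthwise up and down the slope, upright with its whole base flush on the middle of the tilted table, and finish while still holding it there, pressed gently, so that the angle can be read. Leave the duct collar, the tape measure and the drill-bit block where they are.

Things in the scene. Friction and masses are not known exactly. Their poses are not given: they have to be found in the camera images.
- lever (a joint): clamp lever of the tilting table, on its right-hand (-y) side: 0 = unlocked, standing straight out of the face; it swings down-slope (towards the low, hinged edge) as the value grows and stops at 1.35 rad = fully down, locked. About 3 N at the ball moves it; it stays where it is left. Starts between 0 and 0.35.
- lever_ball (a point): centre of the red ball, 25 mm in diameter, at the end of the lever. An 11 mm steel arm runs from it for 36 mm straight towards lever_pivot, then cranks inwards (towards the table) to the hub; 40 mm are free between the ball and the steel quadrant at the table's side. The axes turn with the lever.
- lever_pivot (a point): point on the lever's axis, in the plane in which the ball swings. Axes as bed_face; the axis is y. At lever value q the ball's centre is (-0.075 sin q, 0, 0.075 cos q) m from here in these axes. Beside the bed, 58 mm inwards of this point (and likewise on the far side), stand slotted steel quadrants, 30 to 75 mm up-slope of the face's centre and up to 45 mm above the face.
- bed_face (a point): centre of the tilted table's aluminium face, 235 mm up the slope by 150 mm across; two 13 mm T-slots run up the slope 41.5 mm either side of the middle line, with a flat 70 mm land between. x points up the slope, y level across it, z straight out of the face. The low edge, nearest the robot, is hinged on a green base; slope 0.3 to 0.6 rad. Stiff: keeps its angle under ordinary handling.
- level_mid (a point): centre (half-way up) of the digital level: a yellow box 150 mm long (x), 28 mm thick (y), 56 mm high (z) with black ends, standing upright on its base on the bench at the start; 210 to 390 g. Grip it across the 28 mm thickness.
- level_base (a point): centre of the level's flat underside (28 mm below level_mid), same axes; this is the face that goes flush on the table.
- collar: galvanised duct collar, 100 mm in diameter, 75 mm high, loose on the bench, to be left alone; origin at the centre of its underside.
- tape: yellow and black tape measure, 70 x 40 x 66 mm, loose, to be left alone; origin at the centre of its underside.
- bits: wooden block with drill bits, 100 x 45 mm, 82 mm high with the bits, loose, to be left alone; origin at the centre of its underside.
Things that resemble listed ones, but are neither listed nor needed, are in the scene too. Of the things that look like the part that bears level_mid, the largest one is meant.

How it is judged:
On the way, in this order (a step that is already met when the one before it is completed fails the run):
1. the clamp lever is swung fully down (past 1.22 of 1.35 rad) (value of joint lever above 1.22 rad), for 0.2 s.
2. the level has been picked up in the fingers, clear of the bench (height (world z) of level_base above 0.03 m and contact force between the fingers and level above 1 N), for 0.1 s.
At the end, for the whole second after the job is handed in: Lever past 1.22 rad; the level's base within 3 mm and 0.03 rad of the tilted face, its length within 0.1 rad of the slope line, its middle within 30 mm (along) and 20 mm (across) of the face's centre; it presses the table with 2 to 30 N, is at rest, still gripped by the fingers (value of joint lever above 1.22 rad and angle between the z axis of level_base and the z axis of bed_face, either way round below 0.03 rad and angle between the x axis of level_base and the x axis of bed_face, either way round below 0.1 rad and z of level_base in the frame of bed_face between -0.003 and 0.003 m and x of level_base in the frame of bed_face between -0.03 and 0.03 m and y of level_base in the frame of bed_face between -0.02 and 0.02 m and contact force between level and bed between 2 and 30 N and contact force between the fingers and level above 2 N and linear speed of level below 0.01 m/s); the arm keeps its last pose, push and grip.
It fails at once if the table's set angle is shifted (its face's centre moves more than 5 mm) (distance of bed_face from where it was at the start of the episode above 0.005 m).
It fails at once if the level is rammed into the table with more than 45 N (contact force between level and bed above 45 N).
It fails at once if the duct collar is moved by more than 20 mm (distance of collar from where it was at the start of the episode above 0.02 m).
It fails at once if the tape measure is moved by more than 20 mm (distance of tape from where it was at the start of the episode above 0.02 m).
It fails at once if the drill-bit block is moved by more than 20 mm (distance of bits from where it was at the start of the episode above 0.02 m).
It also fails if it takes over 56 s, if anything falls off the work surface, if the arm or the gripper's body presses on something with over 40 N, if the wrist force passes 120 N, or if a joint passes its speed limit or range.

## Working session

There is one attempt and no reset: what is moved stays moved. The work goes in short steps, Python scripts to look and compute and a tool call to move; the robot and the scene stay as the last step left them, time stands still between calls to the robot, and variables do not carry over. Pictures are saved under pics/ and viewed, at most 10 in all, crops included, and the job is handed in when it is done.

Besides the shell and the picture viewer there is one more tool, called after "Request:" as a command line: name --argument value ..., lists and objects as JSON in quotes. move_arm: Moves the arm, as the interface text tells. Its arguments: {"type":"object","properties":{"deltas":{"type":"array","items":{"type":"number"}},"squeeze":{"type":"number"}},"required":["deltas"]}

```bash
mkdir -p pics; cat > h.py <<'E'
import numpy as np, cv2
from plant import robot
from scipy.spatial.transform import Rotation as R
def cloud(cam,depth):
    m=robot.camera_model(cam);K=np.array(m["K"]);k1=m["k1"]
    v,u=np.mgrid[0:480,0:640].astype(float)
    d=np.array([k1,0,0,0,0.])
    p=cv2.undistortPoints(np.stack([u.ravel(),v.ravel()],1)[:,None],K,d).reshape(480,640,2)
    c=np.dstack([p[...,0]*depth,p[...,1]*depth,depth])
    P=(c-np.array(m["t"]).ravel())@np.array(m["R"])
    P[depth<=0]=np.nan
    return P
E
python3 - <<'E'
from h import *
for c in("side","top"):
    im,d=robot.read_camera(c); cv2.imwrite(f"pics/{c}0.png",im[...,::-1]); P=cloud(c,d); np.savez(f"{c}0.npz",im=im,d=d,P=P)
    m=robot.camera_model(c); print(c,-np.array(m["R"]).T@np.array(m["t"]).ravel(), m["k1"])
    for l in("lever_ball","lever_pivot","bed_face","level_mid","collar","tape","bits"):
        for r in robot.recognise(c,l)[:3]:
            u,v=map(int,np.round(r["uv"])); u=min(max(u,0),639);v=min(max(v,0),479)
            print(l,round(r["confidence"],2),u,v,P[v,u].round(3))
print(robot.read_state())
E
```

```text
side [ 0.25747863 -0.90724703  0.63550265] -0.10156677960729753
lever_ball 0.6 367 280 [ 0.562 -0.224  0.158]
lever_pivot 0.75 338 265 [ 0.55  -0.081  0.114]
bed_face 0.76 340 267 [ 0.551 -0.091  0.114]
bed_face 0.72 277 400 [ 0.339 -0.374  0.041]
level_mid 0.86 274 263 [0.431 0.107 0.033]
level_mid 0.85 251 226 [0.406 0.359 0.032]
level_mid 0.8 274 238 [0.456 0.232 0.044]
collar 0.64 450 346 [ 0.687 -0.364  0.067]
tape 0.56 274 238 [0.456 0.232 0.044]
tape 0.49 371 229 [0.744 0.178 0.06 ]
bits 0.77 277 399 [ 0.339 -0.375  0.044]
top [ 0.3411096  -0.02827725  1.18627023] 0.057847788795194276
lever_ball 0.89 413 208 [ 0.586 -0.213  0.131]
lever_pivot 0.59 341 217 [ 0.568 -0.073  0.117]
lever_pivot 0.57 185 275 [0.454 0.243 0.053]
bed_face 0.96 338 216 [ 0.57  -0.067  0.118]
level_mid 0.97 129 294 [0.415 0.356 0.043]
level_mid 0.94 242 288 [0.431 0.127 0.038]
level_mid 0.78 183 271 [0.462 0.246 0.06 ]
collar 0.68 466 149 [ 0.753 -0.356 -0.001]
tape 0.96 212 142 [0.738 0.201 0.062]
bits 0.71 476 339 [ 0.337 -0.345  0.064]
bits 0.25 187 271 [0.462 0.238 0.059]
{'t': 0.8, 'q': array([ 1.10159113e+00,  1.30368493e-01,  1.48820093e+00,  1.69009778e-06,
        1.52299430e+00, -8.54472486e-02]), 'dq': array([ 2.37872109e-04,  1.20383971e-03, -3.17703740e-04,  2.20162975e-04,
       -7.60647860e-05, -4.39674857e-04]), 'joint_torque': array([-4.61458094e-04, -5.59705567e+01, -4.92020917e+01,  7.63778016e-02,
        2.30600580e-02, -3.19996514e-05]), 'tool_pos': array([0.22465365, 0.55636444, 0.22965354]), 'orientation': array([5.99112328e-01, 3.08393081e+00, 4.44243721e-05]), 'force': array([-0.17461677,  0.4895334 , -0.26153604]), 'wrist_torque': array([ 0.0080079 , -0.03385135,  0.038919  ]), 'gripper_force': 0.0, 'opening': 0.09326489561074172}
```

View pics/side0.png

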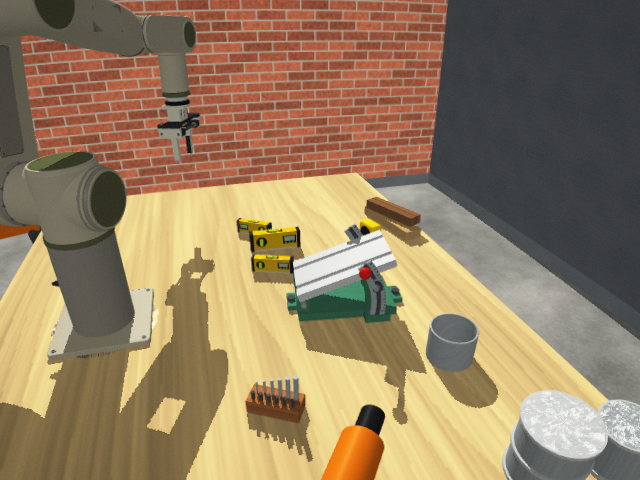

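View pics/top0.png

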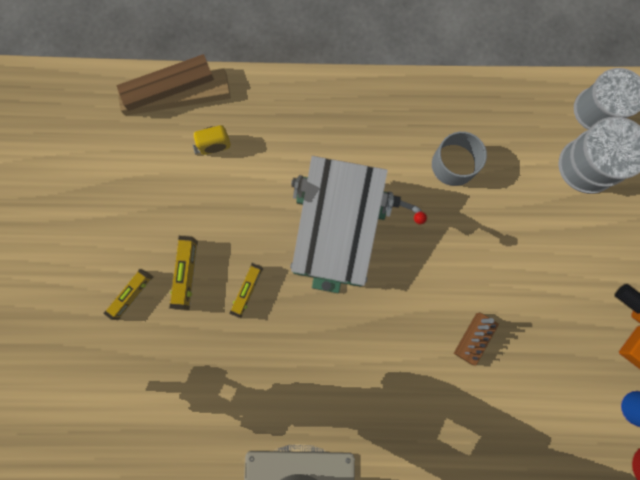

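The top picture shows the bed at (340,220), the red ball at (420,217) and three yellow levels. The largest of these is at (182,272). The tape is at (210,140), the collar at (459,158) and the bits at (477,339). Next I'll measure the poses.

```bash
cat > meas.py <<'E'
from h import *
def ballfit(c):
    z=np.load(c);im=z["im"].astype(int);P=z["P"]
    m=(im[...,0]>90)&(im[...,1]<60)&(im[...,2]<60)&(np.abs(P[...,0]-.58)<.12)&(np.abs(P[...,1]+.2)<.12)&(P[...,2]>.05)
    return P[m]
from scipy.optimize import least_squares
if __name__=="__main__":
    S=np.load("side0.npz");T=np.load("top0.npz")
    for n,Z in(("side",S),("top",T)):
        b=ballfit(n+"0.npz"); cam=-np.array(robot.camera_model(n)["R"]).T@np.array(robot.camera_model(n)["t"]).ravel()
        v=b.mean(0)-cam;v/=np.linalg.norm(v)
        f=least_squares(lambda c:np.linalg.norm(b-c,axis=1)-.0125,b.mean(0)+v*.008,loss="soft_l1",f_scale=.002)
        print(n,"ball",len(b),f.x.round(4),np.sqrt(np.mean(f.fun**2)).round(4))
    for n,Z in(("top",T),("side",S)):
        im=Z["im"].astype(int);P=Z["P"]
        # bed: grey bright pixels
        box=(P[...,0]>.4)&(P[...,0]<.75)&(P[...,1]>-.2)&(P[...,1]<.05)&(P[...,2]>.045)
        sat=im.max(2)-im.min(2)
        m=box&(sat<25)&(im.max(2)>110); q=P[m]
        rng=np.random.default_rng(0);best=None
        for _ in range(300):
            a=q[rng.choice(len(q),3,False)];nn=np.cross(a[1]-a[0],a[2]-a[0])
            if np.linalg.norm(nn)<1e-5: continue
            nn/=np.linalg.norm(nn);i=np.abs((q-a[0])@nn)<.003
            if best is None or i.sum()>best.sum():best=i
        q0=q[best];c=q0.mean(0);nn=np.linalg.svd(q0-c,full_matrices=False)[2][2];nn*=np.sign(nn[2])
        up=np.array([0,0,1])-nn*nn[2];up/=np.linalg.norm(up);y=np.cross(nn,up)
        # outline (incl. slots): all in-plane points
        qq=P[box];qq=qq[np.abs((qq-c)@nn)<.004]
        ab=np.c_[(qq-c)@up,(qq-c)@y]
        r=cv2.minAreaRect((ab*1000).astype(np.float32))
        lo,hi=np.percentile(ab,1,0),np.percentile(ab,99,0)
        print(n,"bed n",nn.round(4),"slope",np.arccos(nn[2]).round(4),"x",up.round(4),"yaw",np.arctan2(up[1],up[0]).round(4),len(q0),np.std((q0-c)@nn).round(4))
        print(" rect",r,"pct",lo.round(4),hi.round(4)); 
        ctr=c+up*r[0][0]/1000+y*r[0][1]/1000;c2=c+up*(lo+hi)[0]/2+y*(lo+hi)[1]/2
        print(" centre",ctr.round(4),c2.round(4))
        bx=(P[...,0]>.33)&(P[...,0]<.60)&(P[...,1]>.185)&(P[...,1]<.29)&(P[...,2]>.012)
        g=P[bx];top=g[(g[:,2]>np.percentile(g[:,2],95)-.006)]
        r=cv2.minAreaRect((top[:,:2]*1000).astype(np.float32))
        print(" level",len(g),"ztop",np.percentile(top[:,2],50).round(4),"rect",r)
        for l,(x,yy,w) in dict(collar=(.72,-.36,.09),tape=(.75,.19,.06),bits=(.34,-.36,.08)).items():
            g=P[(np.abs(P[...,0]-x)<w)&(np.abs(P[...,1]-yy)<w)&(P[...,2]>.015)]
            print(" ",l,np.nanmin(g,0).round(3),np.nanmax(g,0).round(3))
E
python3 meas.py
```

```text
side ball 116 [ 0.5589 -0.2195  0.171 ] 0.0121
top ball 131 [ 0.5591 -0.2186  0.1695] 0.0012
top bed n [-0.3339  0.0539  0.9411] slope 0.3451 x [ 0.929  -0.15    0.3383] yaw -0.1601 6059 0.0015
 rect ((-2.21063232421875, 2.0998764038085938), (186.7560272216797, 235.37472534179688), 89.25369262695312) pct [-0.1166 -0.0707] [0.1133 0.0769]
 centre [ 0.5601 -0.0675  0.1141] [ 0.5608 -0.0667  0.1143]
 level 1377 ztop 0.056 rect ((461.2022705078125, 250.6199493408203), (29.126022338867188, 151.5340118408203), 86.87080383300781)
  collar [ 0.667 -0.375  0.015] [ 0.766 -0.277  0.081]
  tape [0.726 0.17  0.015] [0.777 0.248 0.071]
  bits [ 0.287 -0.402  0.015] [ 0.39  -0.313  0.084]
side bed n [-0.3341  0.0546  0.941 ] slope 0.3453 x [ 0.9286 -0.1518  0.3385] yaw -0.162 2902 0.0011
 rect ((1.7556228637695312, 1.935028076171875), (191.08779907226562, 235.35508728027344), 89.53612518310547) pct [-0.1136 -0.0727] [0.117  0.0924]
 centre [ 0.5595 -0.0709  0.1161] [ 0.5608 -0.0631  0.1161]
 level 893 ztop 0.0583 rect ((460.599609375, 249.2522430419922), (34.257633209228516, 150.8841094970703), 86.61912536621094)
  collar [ 0.667 -0.38   0.015] [ 0.767 -0.278  0.079]
  tape [0.725 0.168 0.027] [0.775 0.238 0.071]
  bits [ 0.284 -0.404  0.015] [ 0.39  -0.315  0.086]
```

```bash
python3 - <<'E'
from h import *
nn=np.array([-.334,.0543,.941]);nn/=np.linalg.norm(nn)
up=np.array([0,0,1])-nn*nn[2];up/=np.linalg.norm(up);y=np.cross(nn,up);B=np.c_[up,y,nn]
C=np.array([.5604,-.067,.1152])
ball=np.array([.559,-.2188,.170])
print("ball in bed",(ball-C)@B)
out=[]
for n in("top","side"):
    Z=np.load(n+"0.npz");im=Z["im"].astype(int);P=Z["P"];L=(P-C)@B
    m=(np.abs(L[...,2])<.012)&(np.abs(L[...,0])<.1)&(np.abs(L[...,1])<.065)&(im.max(2)<80)
    l=L[m];a,b=l[l[:,1]>0],l[l[:,1]<0]
    print(n,len(a),len(b),"slots y",np.median(a[:,1]).round(4),np.median(b[:,1]).round(4),"tilt",np.polyfit(a[:,0],a[:,1],1)[0].round(4),np.polyfit(b[:,0],b[:,1],1)[0].round(4))
    m=(np.abs(L[...,2])<.004)&(np.abs(L[...,1])<.03); l=L[m]; print(" x range",l[:,0].min(),l[:,0].max(),"z",np.median(l[:,2]))
    # steel lever parts
    m=(L[...,1]<-.08)&(L[...,1]>-.19)&(np.abs(L[...,0]-.05)<.08)&(L[...,2]>-.03)
    l=L[m];s=im[m]
    for lo in np.arange(-.18,-.08,.01):
        k=(l[:,1]>=lo)&(l[:,1]<lo+.01)
        if k.sum()>3: print("  y",lo.round(3),k.sum(),np.percentile(l[k],10,0).round(3),np.percentile(l[k],90,0).round(3))
Z=np.load("top0.npz");cv2.imwrite("pics/c1.png",cv2.resize(Z["im"][150:300,270:450,::-1],None,fx=4,fy=4,interpolation=2))
E
```

```text
ball in bed [ 0.04016533 -0.15005748  0.04379198]
top 379 384 slots y 0.0416 -0.042 tilt -0.011 -0.0121
 x range -0.36938465773583057 0.11730600590262709 z -0.0009191160689170515
  y -0.17 8 [ 0.035 -0.163  0.045] [ 0.042 -0.16   0.053]
  y -0.16 61 [ 0.033 -0.159  0.045] [ 0.051 -0.151  0.055]
  y -0.15 104 [ 0.033 -0.149  0.001] [ 0.053 -0.141  0.055]
  y -0.14 47 [ 0.04  -0.139 -0.012] [ 0.056 -0.131  0.048]
  y -0.13 30 [ 0.049 -0.129 -0.019] [ 0.058 -0.121 -0.01 ]
  y -0.12 39 [ 0.049 -0.118 -0.025] [ 0.064 -0.111 -0.017]
  y -0.11 60 [ 0.048 -0.109 -0.026] [ 0.066 -0.101 -0.017]
  y -0.1 66 [ 0.035 -0.095 -0.006] [ 0.07  -0.091  0.029]
  y -0.09 102 [ 0.041 -0.089 -0.021] [ 0.067 -0.082  0.025]
  return _methods._mean(a, axis=axis, dtype=dtype,
  ret = ret.dtype.type(ret / rcount)
Traceback (most recent call last):
TypeError: expected non-empty vector for x
```

```bash
cat >> h.py <<'E'
nn=np.array([-.334,.0543,.941]);nn/=np.linalg.norm(nn)
up=np.array([0,0,1])-nn*nn[2];up/=np.linalg.norm(up)
B=R.from_rotvec(-.0115*nn).as_matrix()@np.c_[up,np.cross(nn,up),nn]
C=np.array([.5604,-.067,.1152])
def rel(p,M):
    s=robot.read_state();M0=R.from_rotvec(s["orientation"]).as_matrix();
    return np.r_[M0.T@(p-s["tool_pos"]),R.from_matrix(M0.T@M).as_rotvec()]
def frame(z,y):
    z=z/np.linalg.norm(z);y=y-z*(z@y);y/=np.linalg.norm(y);return np.c_[np.cross(y,z),y,z]
TH=np.arcsin  # bed-frame tool axis for pushing: world tilt 0.4 rad
a=B@np.array([-np.sin(.74),0,-np.cos(.74)]); PM=frame(a,B[:,0])
BALL=np.array([.559,-.2188,.170])
E
sed -i '/^TH=/d' h.py
python3 - <<'E'
from h import *
np.set_printoptions(suppress=True,precision=4)
print("B",B,"ball bed",(BALL-C)@B,"tool z",a)
pre=BALL-a*.057
print(pre);print("pre",rel(pre,PM)); print("way",rel(np.array([.5,.2,.29]),PM))
E
```

```text
B [[ 0.9269  0.1711 -0.334 ]
 [-0.1623  0.9852  0.0543]
 [ 0.3384  0.0039  0.941 ]] ball bed [ 0.0419 -0.1496  0.0438] tool z [-0.3784  0.0694 -0.9231]
[ 0.5806 -0.2228  0.2226]
pre [-0.6217 -0.5892  0.007   0.3292  0.2712  1.3394]
way [-0.3887 -0.2274 -0.0604  0.3292  0.2712  1.3394]
```

Request:
move_arm --deltas '[-0.389,-0.227,-0.06,0.16,0.13,0.65,0.15,-0.389,-0.227,-0.06,0.16,0.13,0.65,0.15,-0.389,-0.227,-0.06,0.16,0.13,0.65,0.15,-0.389,-0.227,-0.06,0.329,0.271,1.339,0.15,-0.389,-0.227,-0.06,0.329,0.271,1.339,0.15,-0.389,-0.227,-0.06,0.329,0.271,1.339,0.15,-0.389,-0.227,-0.06,0.329,0.271,1.339,0.15,-0.622,-0.589,-0.03,0.329,0.271,1.339,0.15,-0.622,-0.589,-0.03,0.329,0.271,1.339,0.15,-0.622,-0.589,-0.03,0.329,0.271,1.339,0.15,-0.622,-0.589,-0.03,0.329,0.271,1.339,0.15,-0.622,-0.589,-0.03,0.329,0.271,1.339,0.15]'

```text
t: 2.3
tool_pos: [0.5538, -0.0939, 0.2679]
orientation: [-2.153, -1.814, 0.358]
force: [1.5, -0.2, 0.3]
opening: 0.0139
gripper_force: 0.0
```

```bash
python3 - <<'E'
from h import *
np.set_printoptions(suppress=True,precision=4)
print("pre",rel(BALL-a*.050,PM))
E
```

```text
pre [-0.1225  0.0618  0.0298  0.0006  0.      0.0004]
```

Request:
move_arm --deltas '[-0.122,0.062,0.0,0,0,0,0.15,-0.122,0.062,0.0,0,0,0,0.15,-0.122,0.062,0.02,0,0,0,0.15,-0.122,0.062,0.03,0,0,0,0.15,-0.122,0.062,0.03,0,0,0,0.15]'

```text
t: 2.92
tool_pos: [0.5773, -0.218, 0.2155]
orientation: [-2.151, -1.814, 0.359]
force: [-0.0, 0.5, -0.1]
opening: 0.0139
gripper_force: 0.0
```

```bash
python3 - <<'E'
from h import *
from meas import ballfit
np.set_printoptions(suppress=True,precision=4)
ims=[]
for c in("side","top"):
    im,d=robot.read_camera(c);P=cloud(c,d);np.savez(c+"1.npz",im=im,d=d,P=P)
ims=[cv2.resize(np.load("side1.npz")["im"][190:340,270:470],(800,600)),]
cv2.imwrite("pics/p1.png",ims[0][...,::-1])
print(rel(BALL-a*.05,PM),robot.read_state()["force"])
# path: pivot in bed frame
b=(BALL-C)@B
M0=R.from_rotvec(robot.read_state()["orientation"]).as_matrix();p0=robot.read_state()["tool_pos"]
for px in(.0545,.058):
    q0=np.arcsin((px-b[0])/.075);pz=b[2]-.075*np.cos(q0);print("q0",q0,"pz",pz)
    for q in np.r_[q0,.3:1.36:.15,1.33]:
        w=C+B@np.array([px-.075*np.sin(q),b[1],pz+.075*np.cos(q)])
        print(round(q,2),M0.T@(w-a*.0214-p0))
E
```

```text
[-0.0041  0.0008  0.0009  0.0016  0.0009  0.0022] [0.698  1.0003 0.7451]
q0 0.16895871709505378 pz -0.030140052231471794
0.17 [-0.0041  0.0007  0.0295]
0.3 [-0.0041 -0.0048  0.0376]
0.45 [-0.0041 -0.0098  0.0477]
0.6 [-0.004  -0.0132  0.0584]
0.75 [-0.004  -0.0149  0.0695]
0.9 [-0.004  -0.015   0.0808]
1.05 [-0.004  -0.0134  0.0919]
1.2 [-0.004  -0.0102  0.1027]
1.35 [-0.004  -0.0054  0.1128]
1.33 [-0.004  -0.0061  0.1115]
q0 0.21651023832572705 pz -0.029457002891530852
0.22 [-0.0041  0.0007  0.0295]
0.3 [-0.0041 -0.0027  0.0348]
0.45 [-0.0041 -0.0076  0.0449]
0.6 [-0.004  -0.011   0.0556]
0.75 [-0.004  -0.0128  0.0667]
0.9 [-0.004  -0.0129  0.0779]
1.05 [-0.004  -0.0113  0.089 ]
1.2 [-0.004  -0.008   0.0998]
1.35 [-0.004  -0.0032  0.11  ]
1.33 [-0.004  -0.004   0.1086]
```

View pics/p1.png

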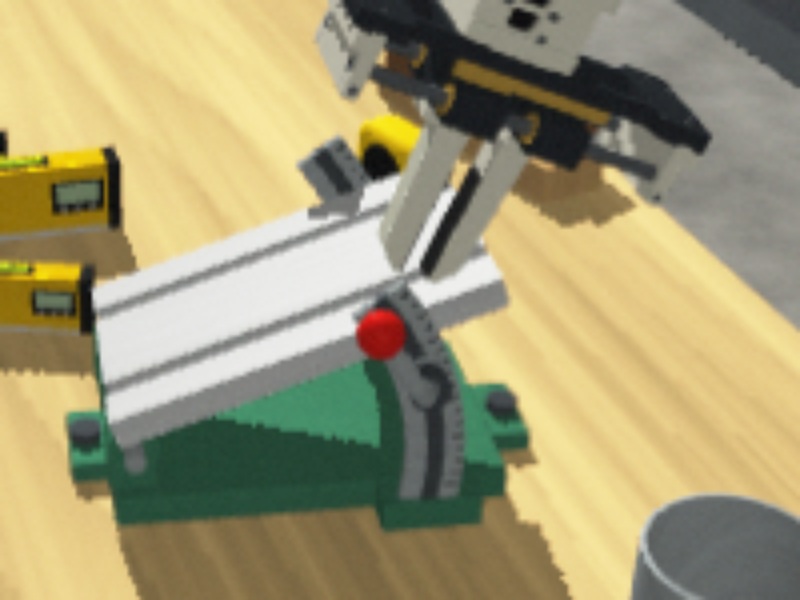

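The fingertips at crop (415,275) stand just up-slope of the red ball at (380,335), lined up with the swing plane. I'll push along the arc.

Request:
move_arm --deltas '[-0.004,0.0,0.018,0.001,0.001,0.002,0.15,-0.004,0.0,0.028,0.001,0.001,0.002,0.15,-0.004,-0.003,0.036,0.001,0.001,0.002,0.15,-0.004,-0.008,0.046,0.001,0.001,0.002,0.15,-0.004,-0.012,0.057,0.001,0.001,0.002,0.15,-0.004,-0.014,0.068,0.001,0.001,0.002,0.15,-0.004,-0.014,0.079,0.001,0.001,0.002,0.15,-0.004,-0.012,0.09,0.001,0.001,0.002,0.15,-0.004,-0.009,0.101,0.001,0.001,0.002,0.15,-0.004,-0.006,0.107,0.001,0.001,0.002,0.15,-0.004,-0.005,0.109,0.001,0.001,0.002,0.15,-0.004,-0.005,0.109,0.001,0.001,0.002,0.15]'

```text
t: 4.53
tool_pos: [0.531, -0.2153, 0.1176]
orientation: [-2.153, -1.809, 0.36]
force: [-3.3, 0.3, 6.7]
opening: 0.0138
gripper_force: 3.5
```

```bash
python3 - <<'E'
from h import *
np.set_printoptions(suppress=True,precision=4)
for c in("side","top"):
    im,d=robot.read_camera(c);P=cloud(c,d);np.savez(c+"2.npz",im=im,d=d,P=P)
    i=im.astype(int);m=(i[...,0]>90)&(i[...,1]<60)&(i[...,2]<60)&(np.abs(P[...,0]-.55)<.12)&(np.abs(P[...,1]+.2)<.12)&(P[...,2]>.03)
    print(c,m.sum(),np.median((P[m]-C)@B,0))
cv2.imwrite("pics/p2.png",cv2.resize(np.load("side2.npz")["im"][190:340,270:470],(800,600))[...,::-1])
s=robot.read_state();print(s["t"],s["force"],(s["tool_pos"]-C)@B)
E
```

```text
side 95 [-0.0149 -0.1587 -0.0065]
top 0 [nan nan nan]
4.625 [-2.9315 -0.3533  6.7474] [-0.0024 -0.1512  0.004 ]
  return _methods._mean(a, axis=axis, dtype=dtype,
  ret = um.true_divide(
```

View pics/p2.png

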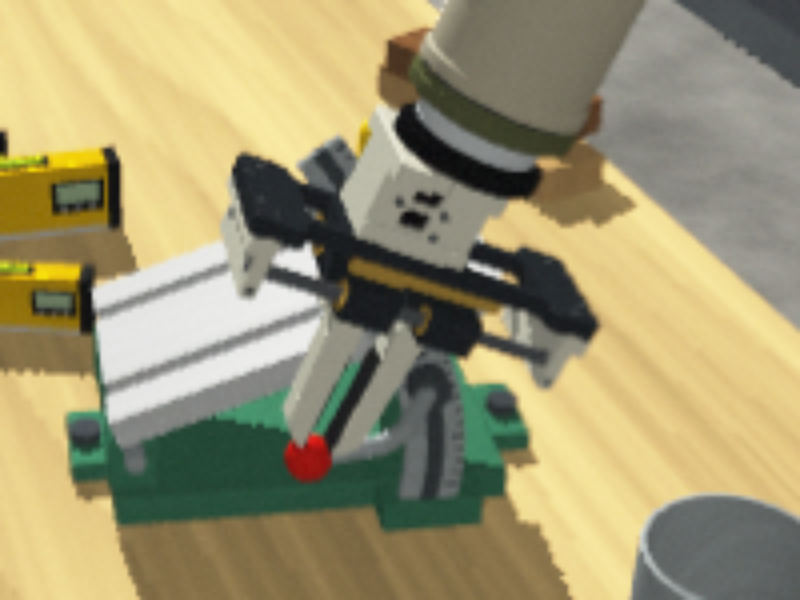

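The ball at crop (308,457) is far down, with the lever arm nearly parallel to the bed. I'll nudge it to confirm it has reached the stop.

Request:
move_arm --deltas '[0,0.002,0.003,0,0,0,0.15,0,0.002,0.003,0,0,0,0.15]'

```text
t: 4.88
tool_pos: [0.5313, -0.2154, 0.1167]
orientation: [-2.153, -1.809, 0.361]
force: [-9.4, 2.2, 22.6]
opening: 0.0137
gripper_force: 12.1
```

```bash
python3 - <<'E'
from h import *
np.set_printoptions(suppress=True,precision=4)
M=frame(np.array([0,0,-1.]),np.array([.056,.998,0]))
for p in ([.461,.25,.22],[.461,.25,.12]): print(rel(np.array(p),M))
E
```

```text
[ 0.4466 -0.1776 -0.0356 -0.2952 -0.3383 -1.6636]
[ 0.4462 -0.1389  0.0566 -0.2952 -0.3383 -1.6636]
```

Request:
move_arm --deltas '[0,0,-0.06,0,0,0,0.15,0,0,-0.12,0,0,0,0.15,0,0,-0.16,0,0,0,0.4,0.22,-0.09,-0.12,-0.15,-0.17,-0.83,0.65,0.22,-0.09,-0.12,-0.15,-0.17,-0.83,0.65,0.22,-0.09,-0.12,-0.15,-0.17,-0.83,0.65,0.22,-0.09,-0.12,-0.15,-0.17,-0.83,0.65,0.446,-0.178,-0.036,-0.295,-0.338,-1.664,0.65,0.446,-0.178,-0.036,-0.295,-0.338,-1.664,0.65,0.446,-0.178,-0.036,-0.295,-0.338,-1.664,0.65,0.446,-0.178,-0.036,-0.295,-0.338,-1.664,0.65,0.446,-0.178,-0.036,-0.295,-0.338,-1.664,0.65]'

```text
t: 6.38
tool_pos: [0.4587, 0.2529, 0.2158]
orientation: [-0.124, -3.133, 0.007]
force: [-0.2, -0.9, 0.6]
opening: 0.0604
gripper_force: 0.0
```

```bash
python3 - <<'E'
from h import *
np.set_printoptions(suppress=True,precision=4)
M=frame(np.array([0,0,-1.]),np.array([.056,.998,0]))
for p in ([.461,.25,.10],[.461,.25,.03]): print(rel(np.array(p),M))
im,d=robot.read_camera("side");P=cloud("side",d)
i=im.astype(int);m=(i[...,0]>90)&(i[...,1]<60)&(i[...,2]<60)&(np.abs(P[...,0]-.55)<.12)&(np.abs(P[...,1]+.2)<.12)&(P[...,2]>.03)
print(m.sum(),np.median((P[m]-C)@B,0))
b=P[m];f=__import__("scipy.optimize").optimize.least_squares(lambda c:np.linalg.norm(b-c,axis=1)-.0125,np.median(b,0)+[.003,.008,-.006],loss="soft_l1",f_scale=.002);print((f.x-C)@B)
im,d=robot.read_camera("top");P=cloud("top",d)
g=P[(P[...,0]>.33)&(P[...,0]<.60)&(P[...,1]>.185)&(P[...,1]<.29)&(P[...,2]>.05)&(P[...,2]<.063)]
print(len(g),cv2.minAreaRect((g[:,:2]*1000).astype(np.float32)))
cv2.imwrite("pics/p3.png",im[...,::-1])
E
```

```text
[-0.0033 -0.0021  0.1158 -0.0049 -0.0061 -0.0229]
[-0.0037 -0.0018  0.1858 -0.0049 -0.0061 -0.0229]
104 [-0.015  -0.158  -0.0057]
[-0.0156 -0.1507 -0.0122]
404 ((461.0818786621094, 250.37928771972656), (28.92789649963379, 150.94223022460938), 86.05510711669922)
```

View pics/p3.png

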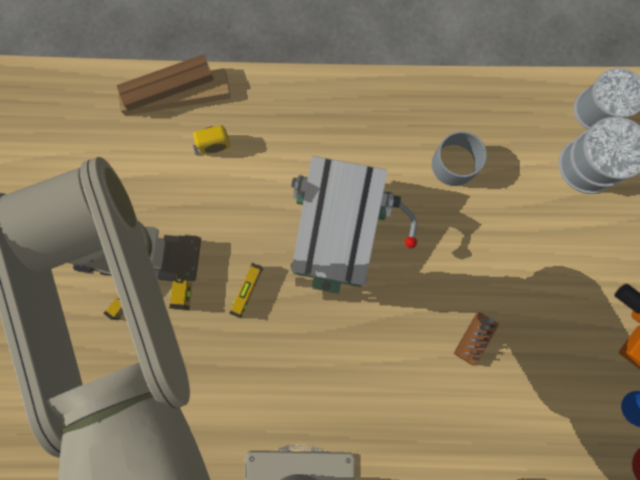

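The ball has moved down-slope to (411,242) and the bed is unchanged. The hand is over the large level at (182,275). I'll descend and grip it.

Request:
move_arm --deltas '[-0.0035,-0.002,0.06,-0.005,-0.006,-0.023,0.65,-0.0035,-0.002,0.11,-0.005,-0.006,-0.023,0.65,-0.0035,-0.002,0.15,-0.005,-0.006,-0.023,0.65,-0.0035,-0.002,0.18,-0.005,-0.006,-0.023,0.65,-0.0035,-0.002,0.186,-0.005,-0.006,-0.023,0.65,-0.0035,-0.002,0.186,-0.005,-0.006,-0.023,0.65,-0.0035,-0.002,0.186,-0.005,-0.006,-0.023,0.2,-0.0035,-0.002,0.186,-0.005,-0.006,-0.023,0.2,-0.0035,-0.002,0.186,-0.005,-0.006,-0.023,0.2,-0.0035,-0.002,0.186,-0.005,-0.006,-0.023,0.2,-0.0035,-0.002,0.186,-0.005,-0.006,-0.023,0.2]' --squeeze 30

```text
t: 7.85
tool_pos: [0.4641, 0.2468, 0.0322]
orientation: [0.105, 3.137, 0.001]
force: [-0.6, 3.8, 6.0]
opening: 0.0275
gripper_force: 30.0
```

Request:
move_arm --deltas '[0,0,-0.02,0,0,0,0.2,0,0,-0.06,0,0,0,0.2,0,0,-0.12,0,0,0,0.2,0,0,-0.17,0,0,0,0.2,0,0,-0.2,0,0,0,0.2,0,0,-0.2,0,0,0,0.2,0,0,-0.2,0,0,0,0.2]'

```text
t: 8.72
tool_pos: [0.4621, 0.2457, 0.2288]
orientation: [-0.105, -3.138, 0.004]
force: [0.1, -1.2, -3.7]
opening: 0.0279
gripper_force: 30.0
```

```bash
python3 - <<'E'
from h import *
np.set_printoptions(suppress=True,precision=4)
s=robot.read_state();print(s["t"],s["tool_pos"],s["force"],s["wrist_torque"],s["opening"])
M0=R.from_rotvec(s["orientation"]).as_matrix();print(M0)
im,d=robot.read_camera("side");P=cloud("side",d)
np.savez("side3.npz",im=im,d=d,P=P)
i=im.astype(int)
m=(i[...,0]>110)&(i[...,1]>80)&(i[...,2]<60)&(P[...,2]>.12)&(np.abs(P[...,1]-.25)<.12)&(P[...,0]<.6)
L=(P-s["tool_pos"])@M0
l=L[m];print(m.sum(),np.percentile(l,[2,50,98],axis=0))
v,u=np.where(m);print(u.min(),u.max(),v.min(),v.max())
cv2.imwrite("pics/p4.png",cv2.resize(im[130:280,190:390],(800,600))[...,::-1])
E
```

```text
8.725 [0.4621 0.2457 0.2288] [ 0.0516 -1.2089 -3.7387] [ 0.0438 -0.0382  0.0078] 0.027932234892870562
[[-0.9978  0.067  -0.002 ]
 [ 0.067   0.9978 -0.0025]
 [ 0.0018 -0.0026 -1.    ]]
606 [[-0.0601 -0.0189 -0.0286]
 [ 0.0141 -0.0132 -0.0086]
 [ 0.0664  0.0101  0.0237]]
182 294 7 188
```

View pics/p4.png

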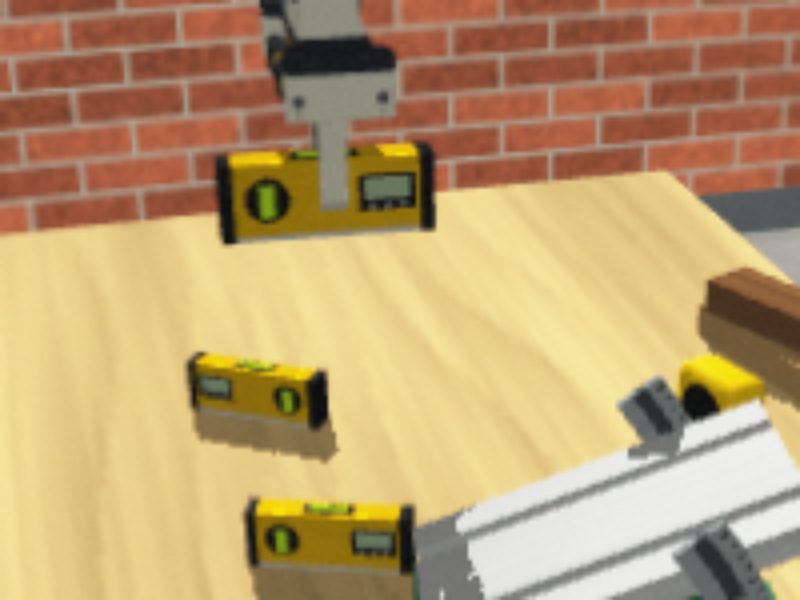

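```bash
python3 - <<'E'
from h import *
np.set_printoptions(suppress=True,precision=4)
s=robot.read_state();M0=R.from_rotvec(s["orientation"]).as_matrix()
z=np.load("side3.npz");P=z["P"];L=(P-s["tool_pos"])@M0
m=(np.abs(L[...,0])<.09)&(np.abs(L[...,1]+.013)<.006)&(L[...,2]>-.035)&(L[...,2]<.045)
xs=[];lo=[];hi=[]
for u in range(640):
    k=np.where(m[:,u])[0]
    if len(k)>8: xs.append(np.median(L[k,u,0]));lo.append(L[k,u,2].max());hi.append(L[k,u,2].min())
xs,lo,hi=map(np.array,(xs,lo,hi))
print(len(xs),xs.min(),xs.max())
k=np.abs(xs-.003)>.015
for n,e in(("bottom",lo),("top",hi)):
    f=np.polyfit(xs[k],e[k],1);r=e[k]-np.polyval(f,xs[k]);g=np.abs(r)<2*r.std();f=np.polyfit(xs[k][g],e[k][g],1);print(n,f,r.std())
l=L[m];A=np.c_[l[:,0],l[:,2],np.ones(len(l))];print("face y=",np.linalg.lstsq(A,l[:,1],rcond=None)[0])
# place pose
M=frame(-B[:,2],B[:,1]);print(M)
for h in(.12,.04,.01): 
    p=C+B@np.array([.003,0,.032+h]); print(h,p,rel(p,M))
E
```

```text
47 -0.07178148135638301 0.07622589317983372
bottom [-0.0094  0.0276] 0.0011076204658741
top [-0.0078 -0.0274] 0.002620617933499411
face y= [ 0.0016 -0.0044 -0.0137]
[[-0.9269  0.1711  0.334 ]
 [ 0.1623  0.9852 -0.0543]
 [-0.3384  0.0039 -0.941 ]]
0.12 [ 0.5124 -0.0592  0.2592] [-0.0708 -0.3009 -0.0302  0.0112 -0.3476  0.1051]
0.04 [ 0.5391 -0.0636  0.184 ] [-0.0979 -0.3032  0.045   0.0112 -0.3476  0.1051]
0.01 [ 0.5492 -0.0652  0.1557] [-0.1081 -0.3041  0.0732  0.0112 -0.3476  0.1051]
```

Request:
move_arm --deltas '[-0.035,-0.15,-0.03,0.005,-0.17,0.05,0.2,-0.035,-0.15,-0.03,0.005,-0.17,0.05,0.2,-0.071,-0.3,-0.03,0.011,-0.348,0.105,0.2,-0.071,-0.3,-0.03,0.011,-0.348,0.105,0.2,-0.071,-0.3,-0.03,0.011,-0.348,0.105,0.2,-0.071,-0.3,-0.03,0.011,-0.348,0.105,0.2,-0.098,-0.303,0.045,0.011,-0.348,0.105,0.2,-0.098,-0.303,0.045,0.011,-0.348,0.105,0.2,-0.098,-0.303,0.045,0.011,-0.348,0.105,0.2,-0.098,-0.303,0.045,0.011,-0.348,0.105,0.2]'

```text
t: 10.02
tool_pos: [0.5413, -0.062, 0.1883]
orientation: [0.239, 2.781, -0.033]
force: [0.4, -0.1, -2.9]
opening: 0.0279
gripper_force: 30.0
```

```bash
cat > st.py <<'E'
from h import *
import sys
np.set_printoptions(suppress=True,precision=4)
s=robot.read_state();M0=R.from_rotvec(s["orientation"]).as_matrix()
M=frame(-B[:,2],B[:,1])
print(s["t"],"tcp bed",(s["tool_pos"]-C)@B,"f bed",s["force"]@B,"tau bed",s["wrist_torque"]@B,s["gripper_force"])
print(rel(C+B@np.array([.003,0,.032]),M))
for c in("side","top"):
    im,d=robot.read_camera(c);P=cloud(c,d);L=(P-C)@B;i=im.astype(int)
    m=(i[...,0]>110)&(i[...,1]>80)&(i[...,2]<60)&(np.abs(L[...,0])<.1)&(np.abs(L[...,1])<.04)&(L[...,2]>-.01)&(L[...,2]<.14)
    print(c,m.sum(),np.nanpercentile(L[m],[2,50,98],axis=0))
    if len(sys.argv)>1 and c=="side": cv2.imwrite(sys.argv[1],cv2.resize(im[160:310,270:470],(800,600))[...,::-1])
E
python3 st.py pics/p5.png
```

```text
10.025 tcp bed [0.0063 0.002  0.0755] f bed [-0.5424 -0.0772 -2.8784] tau bed [-0.0055  0.2987  0.0465] 29.99934196472168
[ 0.0035 -0.0021  0.0435  0.003   0.0057  0.0004]
side 895 [[-0.0595 -0.0175  0.0515]
 [-0.0077 -0.0116  0.0878]
 [ 0.0669  0.012   0.1023]]
top 311 [[ 0.0305 -0.0101  0.0962]
 [ 0.0488  0.0022  0.0994]
 [ 0.0677  0.0146  0.1026]]
```

View pics/p5.png

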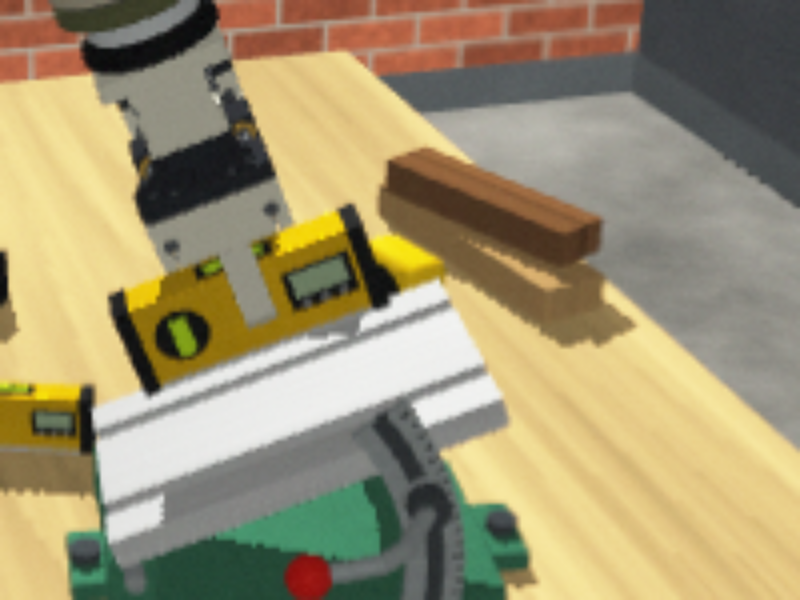

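The level is held above the land, parallel to the slope; the red ball is down at crop (308,578). I'll lower it gently.

Request:
move_arm --deltas '[0.0035,-0.002,0.015,0.003,0,0,0.2,0.0035,-0.002,0.028,0.003,0,0,0.2,0.0035,-0.002,0.034,0.003,0,0,0.2,0.0035,-0.002,0.037,0.003,0,0,0.2,0.0035,-0.002,0.037,0.003,0,0,0.2]'

```text
t: 10.75
tool_pos: [0.5496, -0.066, 0.1505]
orientation: [0.242, 2.783, -0.037]
force: [0.6, 0.6, -2.8]
opening: 0.0276
gripper_force: 30.0
```

```bash
python3 st.py
```

```text
10.75 tcp bed [ 0.0018 -0.0007  0.0368] f bed [-0.4843  0.7235 -2.8052] tau bed [-0.0104  0.3486  0.0081] 29.99919980764389
[-0.0012  0.0007  0.0049 -0.0003  0.0037 -0.0008]
side 845 [[-0.0643 -0.0198  0.0132]
 [-0.0121 -0.0141  0.0496]
 [ 0.0622  0.0106  0.0643]]
top 298 [[ 0.0258 -0.0139  0.0492]
 [ 0.0443 -0.0009  0.0603]
 [ 0.063   0.0119  0.0646]]
```

Request:
move_arm --deltas '[0,0,0.001,0,0,0,0.2,0,0,0.002,0,0,0,0.2,0,0,0.003,0,0,0,0.2,0,0,0.004,0,0,0,0.2,0,0,0.004,0,0,0,0.2]'

```text
t: 11.48
tool_pos: [0.5509, -0.0662, 0.1468]
orientation: [0.242, 2.783, -0.037]
force: [-0.1, -0.5, -3.2]
opening: 0.0278
gripper_force: 30.0
```

Request:
move_arm --deltas '[0,0,0.001,0,0,0,0.2,0,0,0.0015,0,0,0,0.2,0,0,0.002,0,0,0,0.2,0,0,0.002,0,0,0,0.2]'

```text
t: 11.98
tool_pos: [0.5515, -0.0663, 0.1456]
orientation: [0.242, 2.783, -0.037]
force: [-6.9, 0.3, 3.5]
opening: 0.0277
gripper_force: 30.0
```

```bash
python3 st.py pics/p6.png
```

```text
11.975 tcp bed [ 0.0019 -0.0007  0.0316] f bed [-5.2443 -0.9023  5.6383] tau bed [-0.1333  1.0604 -0.0556] 30.001005828380585
[-0.0011  0.0007 -0.0004 -0.0003  0.0038 -0.0007]
side 836 [[-0.0642 -0.0202  0.0079]
 [-0.0118 -0.0141  0.0446]
 [ 0.0623  0.0099  0.0589]]
top 296 [[ 0.0263 -0.0135  0.0503]
 [ 0.0441 -0.001   0.0549]
 [ 0.0627  0.012   0.0595]]
```

View pics/p6.png

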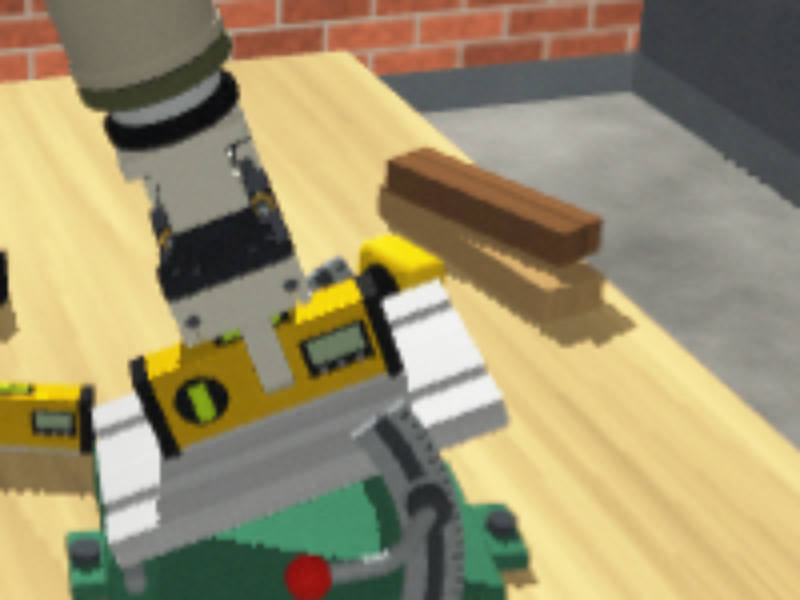

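The level is lying on the bed's land with no gap visible, under about 8 N. I'll press slightly more to seat it and let it settle.

Request:
move_arm --deltas '[0,0,0.0005,0,0,0,0.2,0,0,0.0005,0,0,0,0.2,0,0,0.0005,0,0,0,0.2,0,0,0.0005,0,0,0,0.2]'

```text
t: 12.58
tool_pos: [0.5516, -0.0662, 0.1456]
orientation: [0.242, 2.783, -0.037]
force: [-12.1, 3.5, 9.6]
opening: 0.0278
gripper_force: 30.0
```

```bash
python3 st.py; python3 - <<'E'
from h import *
np.set_printoptions(suppress=True,precision=4)
im,d=robot.read_camera("side");L=(cloud("side",d)-C)@B
m=(np.abs(L[...,0])<.085)&(np.abs(L[...,1]+.0138)<.005)&(L[...,2]>-.002)&(L[...,2]<.07)
xs=[];hi=[]
for u in range(640):
    k=np.where(m[:,u])[0]
    if len(k)>8: xs.append(np.median(L[k,u,0]));hi.append(L[k,u,2].max())
xs,hi=map(np.array,(xs,hi));k=(np.abs(hi-.056)<.006);f=np.polyfit(xs[k],hi[k],1);print("top edge",k.sum(),f,(hi[k]-np.polyval(f,xs[k])).std())
l=L[m];print("face",np.linalg.lstsq(np.c_[l[:,0],l[:,2],np.ones(len(l))],l[:,1],rcond=None)[0])
im,d=robot.read_camera("top");L=(cloud("top",d)-C)@B
for nm,mm in (("bed",(np.abs(L[...,2])<.005)&(np.abs(L[...,0])<.1)&(np.abs(L[...,1])<.07)),("lvltop",(np.abs(L[...,2]-.056)<.006)&(np.abs(L[...,0])<.08)&(np.abs(L[...,1])<.012))):
    l=L[mm];print(nm,len(l),np.linalg.lstsq(np.c_[l[:,:2],np.ones(len(l))],l[:,2],rcond=None)[0])
E
```

```text
12.575 tcp bed [ 0.0019 -0.0006  0.0316] f bed [-8.568   1.4291 13.2397] tau bed [-0.1339  1.5991  0.0008] 30.002769827842712
[-0.0011  0.0006 -0.0004 -0.0004  0.0036 -0.0004]
side 835 [[-0.0642 -0.0202  0.0077]
 [-0.0119 -0.0142  0.0439]
 [ 0.0623  0.0098  0.0588]]
top 294 [[ 0.0263 -0.0134  0.0509]
 [ 0.0442 -0.0009  0.055 ]
 [ 0.0628  0.012   0.0598]]
top edge 52 [0.0032 0.0573] 0.00101243573634745
face [-0.0024  0.0163 -0.0152]
bed 1970 [ 0.0009 -0.0024 -0.001 ]
lvltop 333 [ 0.0115 -0.0307  0.0544]
```

```bash
python3 -c "
from plant import robot
print(robot.close_job())"
```

```text
the job is handed in; nothing more can be done
None
```

The job is handed in (the verdict was not shown): the clamp lever is down against its stop, and the large yellow level is still gripped on the middle of the tilted table, lengthwise up the slope, flush within measurement error and pressed with about 16 N.

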